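Pass the heart soap through the box gauge

TASK

Check that the heart-shaped soap lying before the mouth of the wooden gauge fits its gift box: push it along the table through the narrow gap of the gauge and on into the bay behind, until it comes up against the stop bar at the far end. Only push it: it must stay flat on the table, never lifted or tipped over, and the other soaps are to be left where they are.

Things in the scene. Friction and masses are not known exactly. Their poses are not given: they have to be found in the camera images.
- heart_soap: Grey fluted heart-shaped soap before the gauge's mouth (a like one stands in the rows at the back): 57 mm tip to lobes, 66 mm across the lobes (widest in any turn), 37 mm high. Sides slope: the foot is 42 x 50 mm, a finger meets the top edge. Origin: centre of the underside; outline 22 to 36 mm from it. -x points to the tip (28 mm), +x to the lobes (28 mm, 18 mm either side of the middle); z up.
- gauge: U-shaped light wood frame, fixed to the table, 168 mm wide (x), 158 mm long (y), 40 mm high, no floor: the soap slides on the table. Origin: on the table, middle of the gap. The soap goes through along its +y (mouth at -y). Two cheeks leave a gap 71 mm wide (x = -35.5 to 35.5) and 60 mm long (y = -30 to 30), mouth corners rounded 12 mm. Behind is a bay 124 mm wide, 78 mm long.
- rose_soap: Grey rose-shaped round soap, 69 mm across, 34 mm high, loose; leave alone. Origin: centre of the underside.
- cloud_soap: Blue bumpy cloud-shaped soap, 67 mm across, 35 mm high, loose; leave alone. Origin: centre of the underside.
- dahlia_soap: Olive dahlia-shaped round soap, 75 mm across, 35 mm high, loose; leave alone. Origin: centre of the underside.
- stop (a point): Middle of the stop bar's face that closes the bay, at table level, 108 mm along +y from the gauge's origin; the bar is 20 mm thick and 40 mm high. Axes as the gauge's.
Mind the look-alikes: they are no part of the job. What is shaped like the heart_soap but yellow is not meant.

How it is judged (in metres and radians):
On the way:
1. the heart soap is in the gap of the gauge, between the two cheeks, flat on the table (y of heart_soap in the frame of gauge between -0.03 and 0.03 m and x of heart_soap in the frame of gauge between -0.02 and 0.02 m and height (world z) of heart_soap below 0.008 m), for 0.05 s.
At the end, for the whole second after the job is handed in: The heart soap lies at rest in the bay, wholly past the cheeks and at the stop bar: its origin is 18 to 39 mm from the stop's face (touching, in whatever turn, to within a few mm) and within 30 mm of the gauge's middle line, flat on the table (raised under 6 mm, tilt under 7 degrees) (y of heart_soap in the frame of gauge between 0.069 and 0.09 m and x of heart_soap in the frame of gauge between -0.03 and 0.03 m and height (world z) of heart_soap below 0.006 m and angle between heart_soap's own z axis and vertical below 0.12 rad and linear speed of heart_soap below 0.01 m/s).
It fails at once if the heart soap is lifted more than 12 mm off the table (height (world z) of heart_soap above 0.012 m).
It fails at once if the heart soap is tipped more than about 17 degrees (angle between heart_soap's own z axis and vertical above 0.3 rad).
It fails at once if one of the three soaps beside the gauge is shifted more than 15 mm (distance of any of rose_soap, cloud_soap, dahlia_soap from where it was at the start of the episode above 0.015 m).
It also fails if it takes over 59 s, if anything falls off the work surface, if the arm or the gripper's body presses on something with over 40 N, if the wrist force passes 120 N, or if a joint passes its speed limit or range.

ROBOT

A 6-joint arm with a two-finger parallel gripper is mounted at the origin on a cart in front of the work surface, level with it; the furniture and walls round the work are solid. World frame = base frame: x ahead of the robot, y to its left, z up, the work surface at z = 0. Lengths are in mm, angles in degrees, forces in N, time in s.
With the tool pointing down it reaches from about 350 to 850 mm from the base axis. Payload 8.1 kg.
Tool frame: the origin (TCP) lies at the very end of the fingers, on their centre line; the grasp point (between the pads) lies 19 mm behind it (r.grip_depth is the distance from the TCP to the grasp point, in mm); z points along the fingers, y is the direction in which the jaws open and shut (so a half turn about z gives the same grasp; the last joint's range is limited). The gripper opens to 85 mm and grips with 20 to 120 N. Pads are 22 mm wide; open, the fingers measure 114 mm over their backs; the gripper's body (76 mm by 85 mm) begins 54 mm behind the grasp point. The pads swing forward as they close: fully open they stand 13 mm farther back than shut.
Start: joints at [65.982, 7.471, 85.268, -0, 87.261, -4.893], TCP at [196.56, 566.895, 231.292] pointing down, gripper open.
Joint ranges: [-169.43, 169.43], [-51.17, 129.36], [1.28, 143.12], [-76.62, 256.62], [0, 156.53], [-152.29, 152.29]. Speed limits (degrees/s): [136.94, 136.94, 159.86, 180, 180, 180].

INTERFACE

Orientations are given as [roll, pitch, yaw] about the fixed x, y, z axes, in that order (R = Rz(yaw) Ry(pitch) Rx(roll)).
In Python, from bench import status, viewer, hand_in, r gives the robot as it stands.
- The arm moves only by the shell command python3 -m crank 'ROWS' [OPENING] [FORCE]. ROWS is a JSON object of lists of equal length, an entry for each row: "slide": the shift along the tool's x, y, z in m, a list of three; "twist": the turn about the tool's z in rad. A call has 1 to 8 rows; each row shifts and turns the commanded pose from where the row before left it, along the tool's axes as they then stand; what a row does not reach is not made up. A row lasts 1/10 s, in which the tool goes at most 50 mm and 8.59 degrees, less where a joint would pass 70% of its speed; a pose out of reach is approached as far as the arm can. A call with a gripper value outside its range is refused whole. OPENING is the closure, from 0 (fully open) to 1 (shut), set as the call begins (- or left out, the last holds). The fingers move at their own pace and stop on an object; FORCE is the grip in N (left out, the last holds). Time passes only in rows, so rows that do not move let the fingers close. It gives the time, the measured TCP pose, the force and the opening at its end, in the units of the state.
- status.sense(): the state, without advancing time (a new reading comes with each control period).
- viewer.snapshot(name): name is "scene" or "top" or "wrist"; returns a dict with "img" (420x560x3 uint8, red, green, blue), "fx", "fy", "cx", "cy" (pixels), "R" (3x3) and "t" (3): a world point X has camera coordinates R X + t; the wrist camera has in their place "hand_eye" (4x4, takes a point from camera to tool coordinates, whose origin is the TCP and whose axes are the flange's). Camera axes: x right, y down, z forward; pixel columns grow to the right and rows downward; lengths in mm; the calibration is good to about 2 mm. The wrist camera is an equidistant fisheye: a pixel r from the principal point sees the ray r / f radians off the axis. A picture is of the moment at which its call begins: read the wrist's pose just before it. There is no depth.
- hand_in(): hands the job in, once; it reports no verdict.
The state is a dict: "time": time; "joint_pos": joint angles; "qd": joint speeds; "joint_efforts": joint torques, N m; "tool_pos": TCP position; "tcp_rot": TCP orientation; "ft_force": force on the tool from outside, world axes, zero at the start; "wrist_torque": the same for the moment, N m; "finger_gap": finger opening in mm.
Only numpy, scipy, OpenCV 4.12 (cv2) and the standard library are available. Lean on these libraries where they do the work, as an engineer would, in place of code of your own. Each camera call takes 0.05 s, during which the arm holds its last target.

## Working session

There is one attempt and no reset: what is moved stays moved. The work goes in short steps, Python scripts to look and compute and a shell command to move; the robot and the scene stay as the last step left them, time stands still between calls to the robot, and variables do not carry over. Pictures are saved under pics/ and viewed, and the job is handed in when it is done.

```bash
ls; mkdir -p pics; python3 - <<'E'
from bench import status, viewer, r
import cv2,pickle
print(status.sense())
for n in("scene","top","wrist"):
    s=viewer.snapshot(n); pickle.dump(s,open(f"{n}.pkl","wb")); cv2.imwrite(f"pics/{n}0.png",s["img"][:,:,::-1])
    print(n,{k:v for k,v in s.items() if k!="img"})
E
```

```text
pics
{'time': 0.0, 'joint_pos': array([ 6.59828775e+01,  7.51307831e+00,  8.53316942e+01,  1.50993994e-03,
        8.72593085e+01, -4.89398578e+00]), 'qd': array([ 0.0782171 ,  0.02984175, -0.05363642,  0.00147427,  0.04579807,
        0.03218409]), 'joint_efforts': array([ 3.59368838e-03, -5.69393277e+01, -5.00562751e+01,  4.70599225e-04,
        1.42711157e-02,  1.60716189e-05]), 'tool_pos': array([196.314038  , 566.39330454, 230.24242622]), 'tcp_rot': array([-1.79896427e+02, -1.03819699e-02,  1.60876780e+02]), 'ft_force': array([0.77219411, 0.03129032, 0.64346185]), 'wrist_torque': array([ 0.01429526, -0.04748348, -0.01442589]), 'finger_gap': 85.62365447683335}
scene {'fx': 398.6971795515195, 'fy': 398.6971795515195, 'cx': 273.7095667677638, 'cy': 209.34740774800056, 'R': array([[ 0.62803626, -0.77808335,  0.01251981],
       [-0.58545587, -0.48303189, -0.65109264],
       [ 0.51265181,  0.40157999, -0.75889501]]), 't': array([-160.91998711,  415.49255772,  520.81968883])}
top {'fx': 457.3980850687504, 'fy': 457.3980850687504, 'cx': 277.36913561146645, 'cy': 210.39175770608423, 'R': array([[ 0.02190007, -0.99966676,  0.01366621],
       [-0.97983498, -0.02417707, -0.19834029],
       [ 0.19860461, -0.00904697, -0.98003794]]), 't': array([171.22282762, 549.94457705, 923.50810981])}
wrist {'fx': 325.19226210127806, 'fy': 325.19226210127806, 'cx': 281.07501077742415, 'cy': 203.99796105870664, 'hand_eye': array([[-2.67764254e-04, -9.57658784e-01, -2.87905507e-01,
         7.33656553e+01],
       [ 9.99999837e-01, -1.11157034e-04, -5.60300847e-04,
        -4.88201225e-01],
       [ 5.04574305e-04, -2.87905610e-01,  9.57658658e-01,
        -1.42351870e+02],
       [ 0.00000000e+00,  0.00000000e+00,  0.00000000e+00,
         1.00000000e+00]])}
```

View pics/scene0.png

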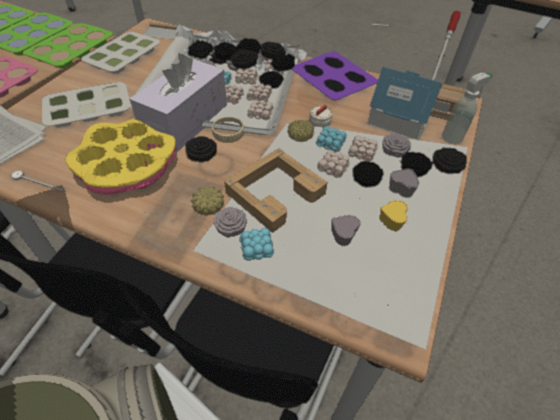

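View pics/top0.png

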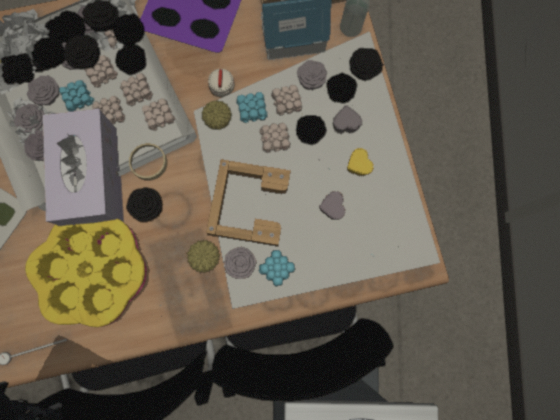

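View pics/wrist0.png

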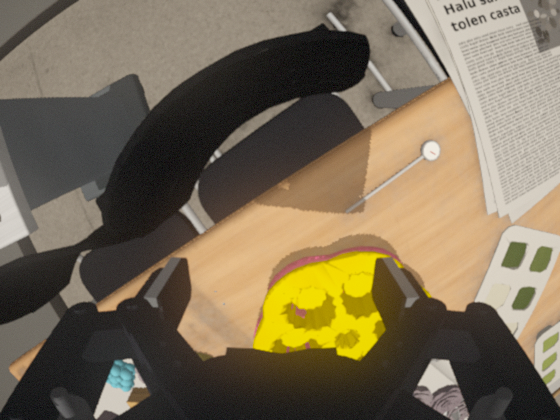

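The top view shows three hearts: grey (333,206) lying alone before the gauge mouth, grey (347,119) in the back rows, and yellow (360,161). The one meant is (333,206), because it is grey and lies in front of the mouth at (285,205). I'll check it in an enlarged crop.

```bash
python3 - <<'E'
import cv2,pickle
s=pickle.load(open("top.pkl","rb"));im=s["img"][:,:,::-1]
c=im[95:295,180:390]; c=cv2.resize(c,None,fx=2.9,fy=2.9,interpolation=cv2.INTER_CUBIC); c=cv2.convertScaleAbs(c,alpha=1.5)
cv2.imwrite("pics/crop0.png",c);print(c.shape)
E
```

```text
(580, 609, 3)
```

View pics/crop0.png

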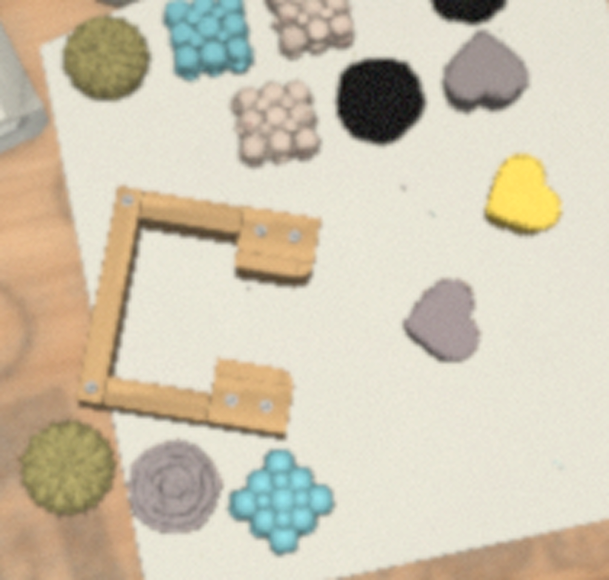

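Confirmed. The grey heart at crop (445,320) has its tip pointing left at the mouth and its lobes on the right. The gauge opens to the right, with its stop bar at crop (110,295). Next I'll measure their positions.

```bash
cat >h.py <<'E'
import numpy as np,cv2,pickle
def cast(s,uv,z):
    uv=np.atleast_2d(np.array(uv,float)); d=np.c_[(uv[:,0]-s["cx"])/s["fx"],(uv[:,1]-s["cy"])/s["fy"],np.ones(len(uv))]@s["R"]
    C=-s["R"].T@s["t"]; return C+d*((z-C[2])/d[:,2])[:,None]
def proj(s,X):
    c=np.atleast_2d(X)@s["R"].T+s["t"]; return np.c_[c[:,0]/c[:,2]*s["fx"]+s["cx"],c[:,1]/c[:,2]*s["fy"]+s["cy"]]
E
python3 - <<'E'
from h import *
for n in("top","scene"):
    s=pickle.load(open(n+".pkl","rb")); print(n,"C",-s["R"].T@s["t"])
s=pickle.load(open("top.pkl","rb"));im=s["img"]
hsv=cv2.cvtColor(im,cv2.COLOR_RGB2HSV)
for p in [(333,206),(345,225),(272,180),(225,210)]: print(p,im[p[1],p[0]],hsv[p[1],p[0]])
# heart: dark vs paper
roi=np.zeros(im.shape[:2],np.uint8); roi[180:235,305:365]=1
m=((im[:,:,1]<140)&(roi>0)).astype(np.uint8)
cs,_=cv2.findContours(m,0,cv2.CHAIN_APPROX_NONE);c=max(cs,key=cv2.contourArea)[:,0]
W=cast(s,c,35)[:,:2]
M=cv2.moments(c); cen=cast(s,[M["m10"]/M["m00"],M["m01"]/M["m00"]],35)[0,:2]
print("heart n",len(c),"cen",cen)
d=W-cen;r=np.linalg.norm(d,axis=1);a=np.degrees(np.arctan2(d[:,1],d[:,0]))
o=np.argsort(a)
print(np.c_[a[o],r[o]][::3].round(0).tolist())
# gauge
k=lambda p:[(p[0]/2.9+180),(p[1]/2.9+95)]
for nm,p in dict(backT=(118,187),backB=(80,402),frT=(321,218),frB=(285,436),inT=(318,260),inB=(292,372),inTb=(238,262),inBb=(216,360)).items(): print(nm,cast(s,k(p),40)[0].round(1))
E
```

```text
top C [ 351.6921787   192.81676561 1011.80918643]
scene C [  77.31698497 -133.66377298  667.78629491]
(333, 206) [111 102 102] [  0  21 111]
(345, 225) [156 154 143] [ 25  21 156]
(272, 180) [150 121  85] [ 17 110 150]
(225, 210) [156 154 144] [ 25  20 156]
heart n 81 cen [563.55464234  62.75213447]
[[-179.0, 30.0], [-167.0, 31.0], [-156.0, 33.0], [-142.0, 32.0], [-127.0, 30.0], [-114.0, 29.0], [-100.0, 27.0], [-86.0, 22.0], [-69.0, 24.0], [-56.0, 27.0], [-46.0, 31.0], [-35.0, 35.0], [-23.0, 36.0], [-12.0, 34.0], [-1.0, 33.0], [12.0, 31.0], [27.0, 29.0], [39.0, 27.0], [53.0, 27.0], [68.0, 26.0], [85.0, 28.0], [93.0, 33.0], [106.0, 31.0], [120.0, 30.0], [135.0, 27.0], [154.0, 29.0], [168.0, 31.0]]
backT [660.5 311.8  40. ]
backB [494.2 332.1  40. ]
frT [639.9 156.4  40. ]
frB [472.6 180.2  40. ]
inT [606.9 158.2  40. ]
inB [520.5 176.1  40. ]
inTb [603.8 218.6  40. ]
inBb [528.2 232.8  40. ]
```

```bash
cat >>h.py <<'E'
def gpts(o,yaw,P):
    a=np.radians(yaw);y=np.array([np.cos(a),np.sin(a)]);x=np.array([y[1],-y[0]])
    P=np.atleast_2d(np.array(P,float)); return np.c_[np.array(o)+P[:,:1]*x+P[:,1:2]*y,P[:,2]]
E
python3 - <<'E'
from h import *
o,yaw=(560.6,196.5),82.7
out=[(-84,-30),(-35.5-12,-30),(-35.5,-18),(-35.5,30),(-62,30),(-62,108),(62,108),(62,30),(35.5,30),(35.5,-18),(47.5,-30),(84,-30),(84,128),(-84,128)]
for n,(u0,v0,w,h,f) in dict(top=(195,145,175,120,4.5),scene=(210,135,175,120,4.5)).items():
    s=pickle.load(open(n+".pkl","rb"));im=s["img"][:,:,::-1]
    c=cv2.convertScaleAbs(cv2.resize(im[v0:v0+h,u0:u0+w],None,fx=f,fy=f,interpolation=cv2.INTER_CUBIC),alpha=1.4)
    for z,col in((40,(0,0,255)),(0,(255,0,0))):
        p=(proj(s,gpts(o,yaw,[(a,b,z) for a,b in out]))-[u0,v0]+.5)*f
        cv2.polylines(c,[p.round().astype(int)],True,col,1)
    cv2.imwrite(f"pics/ov_{n}.png",c)
E
```

```text
(no output)
```

View pics/ov_top.png

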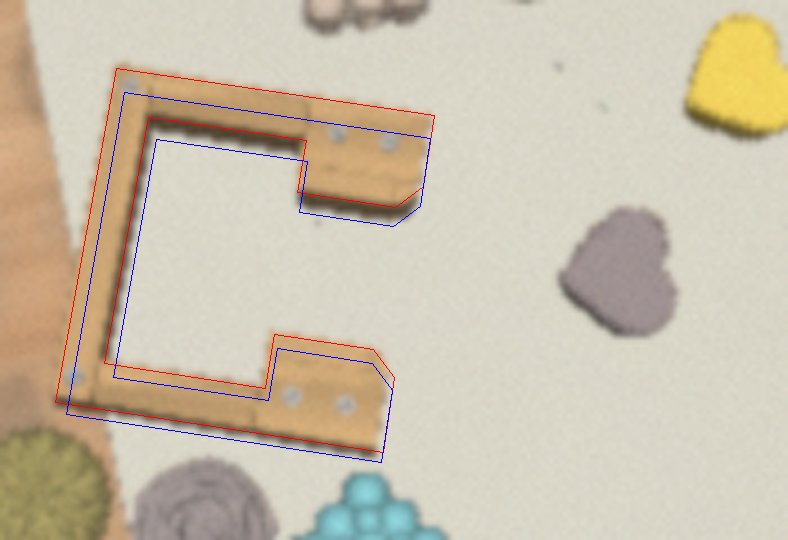

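View pics/ov_scene.png

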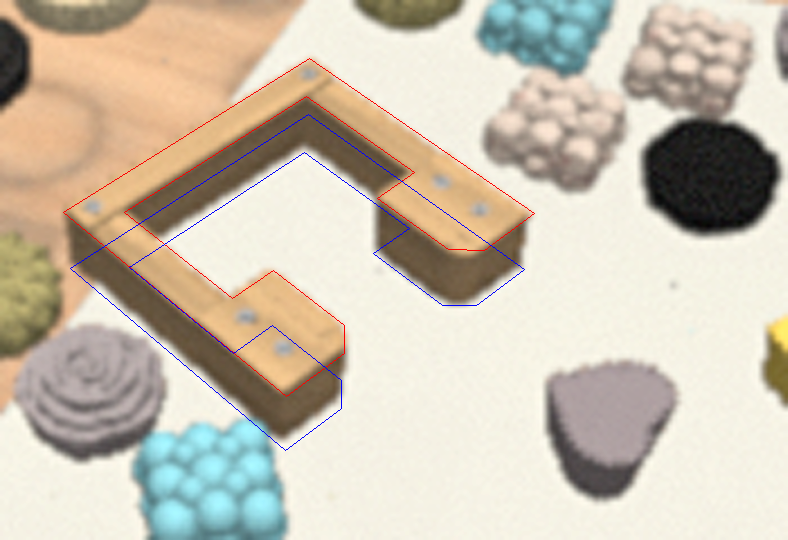

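The gauge overlay matches the top faces in both views to about 1 px: origin ≈ (560.6, 196.5), +y at 82.7°. Next I'll refine the heart's pose and turn the tool.

```bash
python3 - <<'E'
from h import *
for n,b in dict(top=(180,235,305,365),scene=(205,250,322,365)).items():
    s=pickle.load(open(n+".pkl","rb"));im=s["img"]
    m=np.zeros(im.shape[:2],np.uint8);m[b[0]:b[1],b[2]:b[3]]=(im[b[0]:b[1],b[2]:b[3],1]<(135 if n=="top" else 150))
    c=max(cv2.findContours(m,0,cv2.CHAIN_APPROX_NONE)[0],key=cv2.contourArea)[:,0]
    W=cast(s,c,36)[:,:2]; print(n,W.min(0),W.max(0))
    for a in(80,85,90,95,100,105,110):
        y=np.array([np.cos(np.radians(a)),np.sin(np.radians(a))]);x=np.array([y[1],-y[0]])
        X=W@x;Y=W@y; ce=(X.max()+X.min())/2*x+(Y.max()+Y.min())/2*y
        tipx=X[Y.argmax()]-(X.max()+X.min())/2
        print(a,"w",X.ptp() if hasattr(X,'ptp') else np.ptp(X),"l",np.ptp(Y),"cen",ce.round(1),"tip off",tipx.round(1))
E
python3 -m crank '{"slide":[[0,0,0],[0,0,0],[0,0,0],[0,0,0],[0,0,0],[0,0,0],[0,0,0],[0,0,0]],"twist":[0.149,0.149,0.149,0.149,0.149,0.149,0.149,0.149]}' 0.76 30
```

```text
top [533.18789374  36.29005751] [596.24222536  93.13450825]
80 w 65.1669548257579 l 58.39728012297226 cen [565.2  63.2] tip off -6.7
85 w 64.35553546383937 l 57.81589815905521 cen [565.  64.] tip off -3.9
90 w 63.05433161810629 l 56.844450741123275 cen [564.7  64.7] tip off -1.0
95 w 63.4593376060169 l 56.71649570786987 cen [564.1  65.5] tip off -6.9
100 w 64.24919695230028 l 57.116651111612846 cen [563.4  65.6] tip off -3.8
105 w 64.55008111505072 l 58.71584345139027 cen [563.   64.9] tip off -0.6
110 w 64.35970018411115 l 59.868172768907 cen [562.6  64.1] tip off 2.6
scene [514.60678761  32.37810329] [596.88395557  93.65695227]
80 w 79.01659300926002 l 65.97337299243738 cen [557.  61.] tip off -0.6
85 w 80.95493846965257 l 63.34006470829161 cen [556.5  62.2] tip off 2.9
90 w 82.27716796636275 l 61.27884898206039 cen [555.7  63. ] tip off 2.8
95 w 82.9732185345365 l 59.159020628457355 cen [554.9  63.6] tip off 6.3
100 w 83.6265517921712 l 57.77906493968288 cen [553.8  63.5] tip off 10.0
105 w 83.8323943104769 l 58.226843092922294 cen [552.9  62. ] tip off 13.7
110 w 83.93873315886486 l 58.75578179643627 cen [552.7  60.2] tip off 17.0
time: 0.95
tool_pos: [196.5, 566.7, 230.8]
tcp_rot: [-180.0, 0.0, 92.2]
ft_force: [0.3, -0.2, 0.0]
finger_gap: 20.4
```

```bash
python3 -m crank '{"slide":[[-0.039,0.023,0],[-0.039,0.023,0],[-0.039,0.023,0],[-0.039,0.023,0],[-0.039,0.023,0],[-0.039,0.023,0],[-0.039,0.023,0],[-0.039,0.023,0]],"twist":[0,0,0,0,0,0,0,0]}'
python3 -m crank '{"slide":[[-0.039,0.023,0.01],[-0.039,0.023,0.01],[-0.039,0.023,0.01],[-0.039,0.023,0.01],[-0.039,0.023,0.01],[-0.039,0.023,0.01],[-0.039,0.023,0.01],[0,0,0]],"twist":[0,0,0,0,0,0,0,0]}'
python3 - <<'E'
from bench import status, viewer
import cv2,pickle
s=status.sense();print(s["tool_pos"],s["tcp_rot"])
w=viewer.snapshot("wrist");w["tp"]=s["tool_pos"];w["rot"]=s["tcp_rot"];pickle.dump(w,open("w1.pkl","wb"));cv2.imwrite("pics/w1.png",w["img"][:,:,::-1])
E
```

```text
time: 1.75
tool_pos: [394.9, 261.8, 231.2]
tcp_rot: [180.0, 0.0, 92.6]
ft_force: [0.5, 0.6, -0.0]
finger_gap: 20.3
time: 2.55
tool_pos: [568.2, -6.7, 158.7]
tcp_rot: [-179.8, 0.1, 92.3]
ft_force: [-0.5, 0.2, -0.0]
finger_gap: 20.2
[568.16974598  -6.65895154 158.74936381] [-1.79836509e+02  7.02694541e-02  9.23192171e+01]
```

View pics/w1.png

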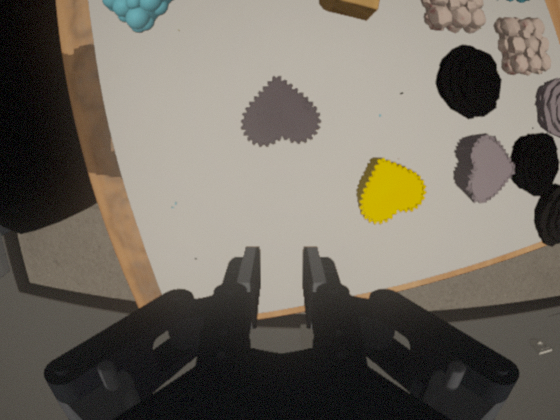

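The wrist view shows the heart's tip at (277,77), its notch at (283,140) and its lobe ends at about (262,146) and (305,144). The fingers lie straight below it. I'll convert these to world coordinates.

```bash
cat >>h.py <<'E'
from scipy.spatial.transform import Rotation as Ro
def wcast(w,uv,z):
    uv=np.atleast_2d(np.array(uv,float)); d=(uv-[w["cx"],w["cy"]]); r=np.linalg.norm(d,axis=1,keepdims=True); th=r/w["fx"]
    ray=np.c_[d/np.maximum(r,1e-9)*np.sin(th),np.cos(th)]
    H=np.array(w["hand_eye"]);T=Ro.from_euler("xyz",w["rot"],degrees=True).as_matrix()
    D=ray@H[:3,:3].T@T.T; C=T@H[:3,3]+w["tp"]; return C+D*((z-C[2])/D[:,2])[:,None]
def wheart(w,b,thr=90,z=36):
    im=w["img"].astype(int); m=np.zeros(im.shape[:2],np.uint8);k=im[b[0]:b[1],b[2]:b[3]]
    m[b[0]:b[1],b[2]:b[3]]=(k.max(2)<thr)
    c=max(cv2.findContours(m,0,cv2.CHAIN_APPROX_NONE)[0],key=cv2.contourArea)[:,0]
    W=wcast(w,c,z)[:,:2]
    # symmetry axis: angle for which the half-widths mirror best = third-moment-free axis via second moments
    P=cv2.moments(W.astype(np.float32).reshape(-1,1,2)); cen=np.array([P["m10"],P["m01"]])/P["m00"]
    d=W-cen;tip=None
    hull=cv2.convexHull(c,returnPoints=False);df=cv2.convexityDefects(c,hull);i=df[df[:,0,3].argmax(),0]
    s,e,f=W[i[0]],W[i[1]],W[i[2]]; v=(e-s);nrm=np.array([-v[1],v[0]]);nrm/=np.linalg.norm(nrm)
    if nrm@(cen-f)<0:nrm=-nrm
    a=np.degrees(np.arctan2(nrm[1],nrm[0]));x=np.array([nrm[1],-nrm[0]])
    X=W@x;Y=W@nrm;o=(X.max()+X.min())/2*x+(Y.max()+Y.min())/2*nrm
    far=W[np.argmax(Y)]
    return dict(cen=cen,origin=o,ang=a,notch=f,lobes=(s,e),w=np.ptp(X),l=np.ptp(Y),tip=far,tipang=np.degrees(np.arctan2(*(far-f)[::-1])),cx=np.degrees(np.arctan2(*(cen-f)[::-1])))
E
python3 - <<'E'
from h import *
w=pickle.load(open("w1.pkl","rb"))
print(w["img"][115,280],w["img"][160,280])
for k,v in wheart(w,(65,155,230,330)).items(): print(k,np.round(v,1))
E
```

```text
[99 88 87] [184 179 168]
cen [nan nan]
origin [584.3  74.2]
ang -159.1
notch [584.3  75. ]
lobes [[584.3  73.4]
 [583.4  75.8]]
w 3.6
l 0.5
tip [583.4  75.8]
tipang 137.5
cx nanh.py:22: RuntimeWarning: invalid value encountered in divide
  P=cv2.moments(W.astype(np.float32).reshape(-1,1,2)); cen=np.array([P["m10"],P["m01"]])/P["m00"]
```

```bash
python3 - <<'E'
from h import *
w=pickle.load(open("w1.pkl","rb"))
for t in(125,145):
  for k,v in wheart(w,(65,155,230,330),t).items(): print(k,np.round(v,1))
E
```

```text
cen [563.8  61. ]
origin [563.4  65. ]
ang 96.1
notch [565.4  44.7]
lobes [[554.3  36. ]
 [579.5  38.7]]
w 64.4
l 55.6
tip [561.9  92.8]
tipang 94.2
cx 95.7
cen [563.7  60.9]
origin [563.1  64.9]
ang 97.8
notch [566.3  43.9]
lobes [[554.3  35.2]
 [580.3  38.7]]
w 64.4
l 56.5
tip [557.1  92.6]
tipang 100.6
cx 98.5
```

```bash
python3 -m crank '{"slide":[[0,0.0034,0.03],[0,0,0.03],[0,0,0.03],[0,0,0.03],[0,0,0.02],[0,0,0.009],[0,0,0],[0,0,0]],"twist":[-0.073,0,0,0,0,0,0,0]}'
python3 - <<'E'
from bench import status, viewer
import cv2,pickle
s=status.sense();print(s["tool_pos"],s["tcp_rot"],s["ft_force"])
w=viewer.snapshot("wrist");w["tp"]=s["tool_pos"];w["rot"]=s["tcp_rot"];pickle.dump(w,open("w2.pkl","wb"));cv2.imwrite("pics/w2.png",w["img"][:,:,::-1])
E
```

```text
time: 3.4
tool_pos: [571.7, -1.4, 13.6]
tcp_rot: [179.9, 0.0, 96.8]
ft_force: [0.1, -1.3, 0.5]
finger_gap: 20.2
[571.67113905  -1.42973997  13.59908503] [1.79914441e+02 1.46483759e-02 9.67895556e+01] [ 0.08542054 -1.25779538  0.5146584 ]
```

View pics/w2.png

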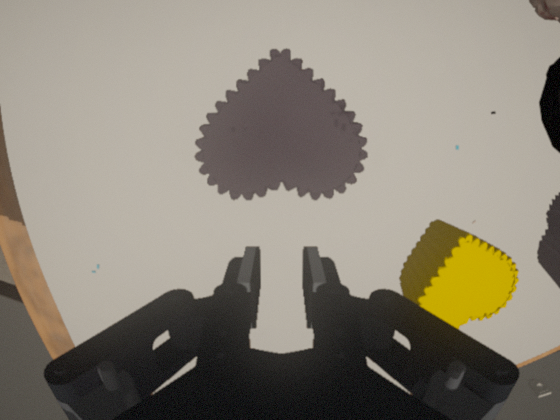

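The wrist view shows the heart centred over the fingers and symmetric about column 281, with its lobes at row 198. I'll start pushing gently.

```bash
python3 -m crank '{"slide":[[0.01,0,0.002],[0.01,0,0],[0.003,0,0],[0.003,0,0],[0.003,0,0],[0.003,0,0],[0.003,0,0],[0.003,0,0]],"twist":[0,0,0,0,0,0,0,0]}'
cat >look.py <<'E'
import sys,pickle,cv2
from bench import status, viewer
n=sys.argv[1]
s=status.sense();print(s["time"],s["tool_pos"].round(1),s["tcp_rot"].round(1),s["ft_force"].round(1))
w=viewer.snapshot("wrist");w["tp"]=s["tool_pos"];w["rot"]=s["tcp_rot"];pickle.dump(w,open(n+".pkl","wb"));cv2.imwrite(f"pics/{n}.png",w["img"][:,:,::-1])
t=viewer.snapshot("top");pickle.dump(t,open(n+"t.pkl","wb"))
c=viewer.snapshot("scene");pickle.dump(c,open(n+"s.pkl","wb"))
a=cv2.resize(t["img"][140:290,190:390,::-1],(400,300),interpolation=cv2.INTER_CUBIC)
b=cv2.resize(c["img"][130:280,210:410,::-1],(400,300),interpolation=cv2.INTER_CUBIC)
cc=cv2.hconcat([a,b]);d=cv2.resize(w["img"][:,:,::-1],(400,300))
cv2.imwrite(f"pics/{n}m.png",cv2.vconcat([cc,cv2.hconcat([d,d*0])]))
E
python3 look.py w3
```

```text
time: 4.25
tool_pos: [566.6, 35.9, 10.4]
tcp_rot: [180.0, 0.0, 96.7]
ft_force: [0.3, -0.6, -0.1]
finger_gap: 20.6
4.25 [566.6  35.9  10.4] [180.    0.   96.7] [ 0.3 -0.6 -0.1]
```

View pics/w3m.png

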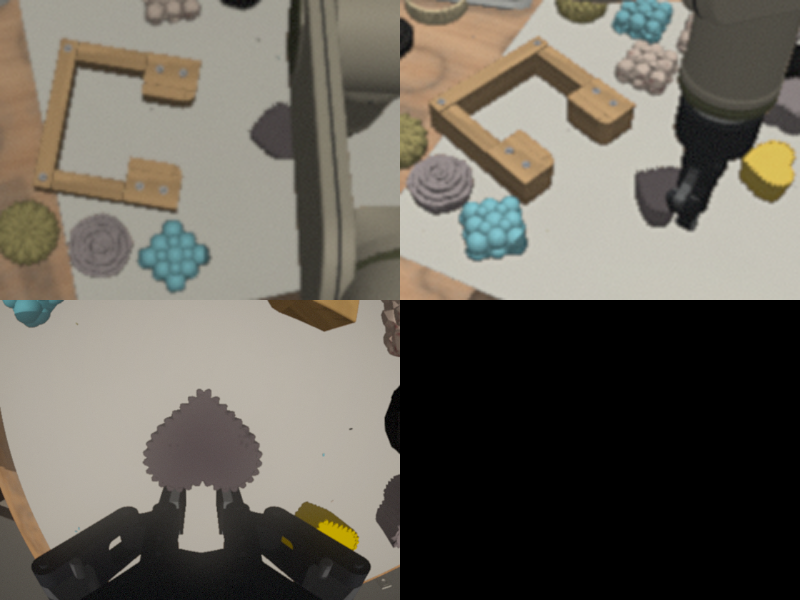

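The fingers now touch both lobes, at mosaic (170,490) and (228,490), and the heart is upright. I'll measure it.

```bash
cat >meas.py <<'E'
from h import *
import sys
w=pickle.load(open(sys.argv[1]+".pkl","rb")); b=list(map(int,sys.argv[2].split(","))); thr=int(sys.argv[3])
q=wheart(w,b,thr); 
print({k:np.round(v,1).tolist() for k,v in q.items() if k in("origin","ang","w","l","tip","tipang","cx")})
a=np.radians(82.7);y=np.array([np.cos(a),np.sin(a)]);x=np.array([y[1],-y[0]]);g=np.array([560.6,196.5])
f=lambda p:np.round([(p-g)@x,(p-g)@y],1)
print("gauge: heart",f(q["origin"]),"tip",f(q["tip"]),"tcp",f(w["tp"][:2]),"tcp yaw rel",round(w["rot"][2]-82.7,1),"heart rel",round(q["ang"]-82.7,1))
t=np.radians(w["rot"][2]);tx=np.array([np.cos(t),np.sin(t)]);d=q["origin"]-w["tp"][:2];print("heart in tool",(d@tx).round(1),(d@[tx[1],-tx[0]]).round(1))
E
python3 meas.py w3 115,266,190,380 115
```

```text
{'origin': [562.4, 75.2], 'ang': 96.7, 'w': 65.2, 'l': 55.2, 'tip': [562.5, 103.0], 'tipang': 92.3, 'cx': 94.7}
gauge: heart [  17.2 -120.1] tip [ 13.8 -92.5] tcp [  26.3 -158.5] tcp yaw rel 14.0 heart rel 14.0
heart in tool 39.5 0.4
```

```bash
python3 -m crank '{"slide":[[0.003,-0.0003,0],[0.005,-0.0005,0],[0.005,-0.0005,0],[0.005,-0.0005,0],[0.005,-0.0005,0],[0.005,-0.0005,0],[0.005,-0.0005,0],[0.005,-0.0005,0]],"twist":[0.006,0.01,0.01,0.01,0.01,0.01,0.01,0.01]}'
python3 look.py w4; python3 meas.py w4 115,266,190,380 115
```

```text
time: 5.2
tool_pos: [559.3, 73.9, 10.3]
tcp_rot: [-180.0, 0.0, 92.4]
ft_force: [-0.1, -1.5, -0.2]
finger_gap: 20.5
5.2 [559.3  73.9  10.3] [-180.     0.    92.4] [-0.1 -1.5 -0.2]
{'origin': [558.4, 113.4], 'ang': 92.3, 'w': 64.8, 'l': 55.2, 'tip': [560.5, 141.1], 'tipang': 88.3, 'cx': 91.1}
gauge: heart [  8.4 -82.7] tip [  6.9 -55. ] tcp [  14.3 -121.8] tcp yaw rel 9.7 heart rel 9.6
heart in tool 39.5 0.7
```

View pics/w4m.png

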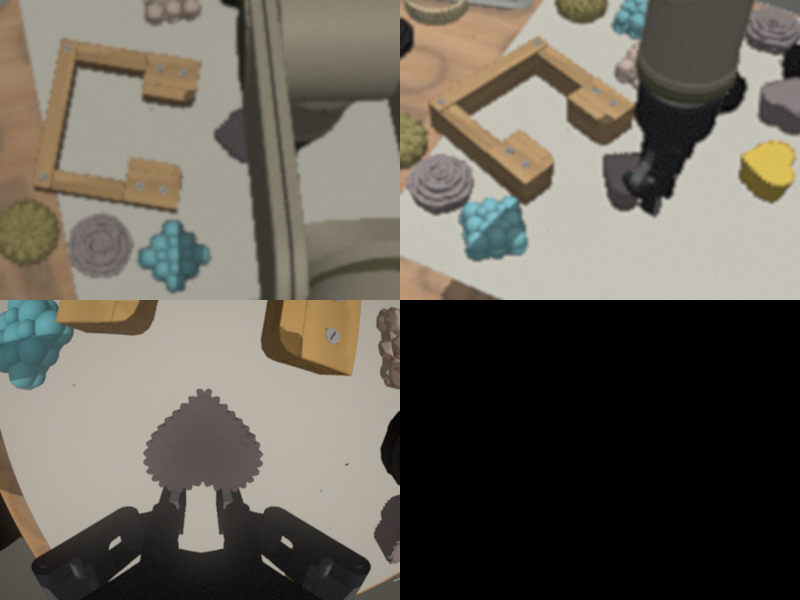

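The heart follows the tool rigidly and stays flat, with little force. I'll measure the cheeks' inner edges from the wrist view, which avoids camera-to-camera calibration offset.

```bash
python3 - <<'E'
import cv2
i=cv2.imread("pics/w4.png")[0:150,40:560];cv2.imwrite("pics/w4c.png",cv2.resize(i,None,fx=1.5,fy=1.5,interpolation=cv2.INTER_CUBIC))
E
```

```text
(no output)
```

View pics/w4c.png

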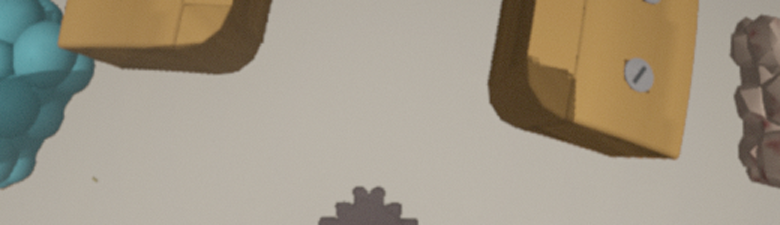

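The crop shows the left cheek's inner edges at about (232,0) for the top and (270,0) for the foot. The right cheek's are (537,0)–(525,70) for the top and (503,0)–(490,80) for the foot.

```bash
python3 - <<'E'
from h import *
w=pickle.load(open("w4.pkl","rb"))
a=np.radians(82.7);y=np.array([np.cos(a),np.sin(a)]);x=np.array([y[1],-y[0]]);g=np.array([560.6,196.5])
for n,p,z in[("LT",(194.7,0),40),("LT2",(192,13),40),("RT",(398,0),40),("RT2",(390,46.7),40),("LB",(220,0),0),("RB",(375.3,0),0),("RB2",(366.7,53),0)]:
    q=wcast(w,p,z)[0,:2];print(n,q.round(1),((q-g)@x).round(1),((q-g)@y).round(1))
E
```

```text
LT [524.  186.3] -35.0 -14.7
LT2 [523.4 181.3] -35.0 -19.8
RT [596.2 190.9] 36.0 -1.1
RT2 [593.4 172.1] 35.6 -20.0
LB [525.1 199.7] -35.6 -1.3
RB [598.8 204.5] 36.9 12.8
RB2 [595.1 176.5] 36.8 -15.5
```

Wrist and top-camera estimates agree to about 1 mm. I'll continue the arc.

```bash
python3 -m crank '{"slide":[[0.005,-0.0008,0],[0.005,-0.0008,0],[0.005,-0.0008,0],[0.005,-0.0008,0],[0.005,-0.0008,0],[0.005,-0.0008,0],[0.005,-0.0008,0],[0.003,-0.0005,0]],"twist":[0.013,0.013,0.013,0.013,0.013,0.013,0.013,0.010]}'
python3 look.py w5; python3 meas.py w5 115,266,190,380 115
```

```text
time: 6.15
tool_pos: [553.3, 112.0, 10.3]
tcp_rot: [-180.0, -0.0, 86.6]
ft_force: [-0.4, -0.5, 0.3]
finger_gap: 20.5
6.15 [553.3 112.   10.3] [-180.    -0.    86.6] [-0.4 -0.5  0.3]
{'origin': [556.6, 151.3], 'ang': 86.6, 'w': 64.4, 'l': 55.2, 'tip': [561.3, 178.6], 'tipang': 82.1, 'cx': 84.0}
gauge: heart [  1.8 -45.4] tip [  2.9 -17.6] tcp [  3.5 -84.8] tcp yaw rel 3.9 heart rel 3.9
heart in tool 39.4 0.9
```

View pics/w5m.png

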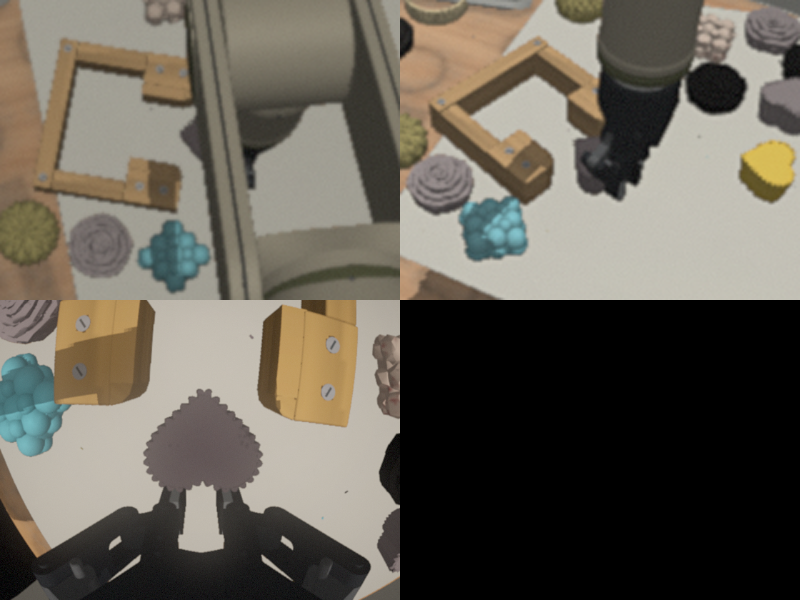

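The heart (gauge frame 1.8, −45.4 mm, 3.9° off) sits centred at the mouth, and its tip, at mosaic (205,392), has entered the gap. I'll back off, raise the fingers 9 mm for knuckle clearance over the cheeks, and push on.

```bash
python3 -m crank '{"slide":[[-0.007,0,0],[0,0,-0.009],[0.004,0,0],[0.003,-0.0002,0],[0.005,-0.0003,0],[0.005,-0.0003,0],[0.005,-0.0003,0],[0.005,-0.0003,0]],"twist":[0,0,0,0.008,0.01,0.01,0.01,0.01]}'
python3 -m crank '{"slide":[[0.005,-0.0002,0],[0.005,-0.0002,0],[0.005,-0.0002,0],[0.003,0,0]],"twist":[0.008,0.008,0.005,0]}'
python3 look.py w6; python3 meas.py w6 115,266,190,380 115
```

```text
time: 7.1
tool_pos: [553.5, 132.0, 19.2]
tcp_rot: [-180.0, 0.0, 83.8]
ft_force: [0.0, -0.1, 0.3]
finger_gap: 20.7
time: 7.5
tool_pos: [555.1, 150.0, 19.2]
tcp_rot: [-180.0, -0.0, 82.7]
ft_force: [-0.3, -0.7, -0.4]
finger_gap: 20.4
7.5 [555.1 150.   19.2] [-180.    -0.    82.7] [-0.3 -0.7 -0.4]
{'origin': [559.4, 189.0], 'ang': -97.3, 'w': 74.4, 'l': 64.2, 'tip': [578.7, 154.1], 'tipang': -41.5, 'cx': -17.4}
gauge: heart [-0.3 -7.6] tip [ 23.3 -39.7] tcp [  0.5 -46.8] tcp yaw rel -0.0 heart rel -180.0
heart in tool 39.2 -0.7
```

View pics/w6m.png

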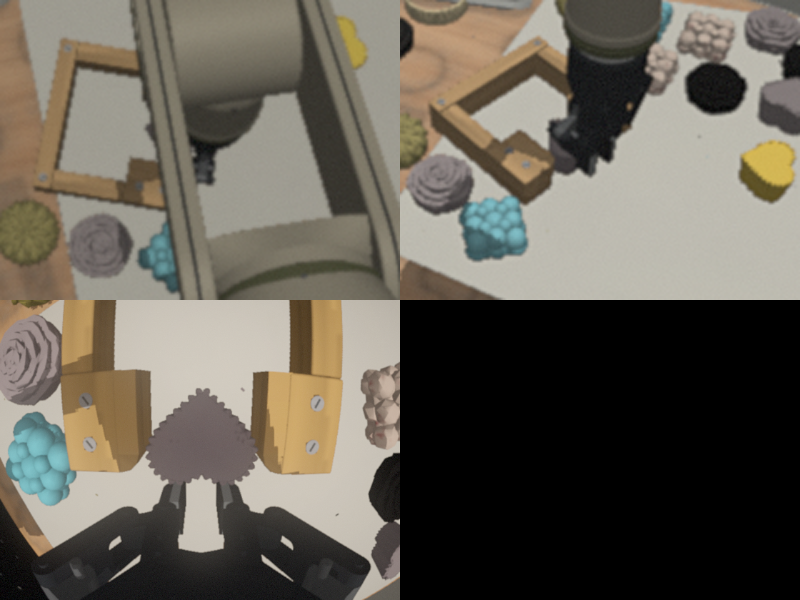

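The heart is in the gap between the cheeks (mosaic 147–258), aligned with the gauge and still touched by both fingers. I'll push straight on.

```bash
python3 -m crank '{"slide":[[0.004,0,0],[0.005,0,0],[0.005,0,0],[0.005,0,0],[0.005,0,0],[0.005,0,0],[0.005,0,0],[0.005,0,0]],"twist":[0,0,0,0,0,0,0,0]}'
python3 look.py w7; python3 meas.py w7 115,266,190,380 115
```

```text
time: 8.45
tool_pos: [560.1, 188.6, 19.3]
tcp_rot: [-180.0, -0.0, 82.7]
ft_force: [-0.5, -0.6, 0.3]
finger_gap: 20.3
8.45 [560.1 188.6  19.3] [-180.    -0.    82.7] [-0.5 -0.6  0.3]
{'origin': [597.1, 210.4], 'ang': 176.5, 'w': 39.5, 'l': 14.1, 'tip': [589.8, 206.2], 'tipang': -121.7, 'cx': -97.2}
gauge: heart [34.5 18.4] tip [27.7 13.3] tcp [ 0.5 -7.9] tcp yaw rel -0.0 heart rel 93.8
heart in tool 26.4 33.9
```

View pics/w7m.png

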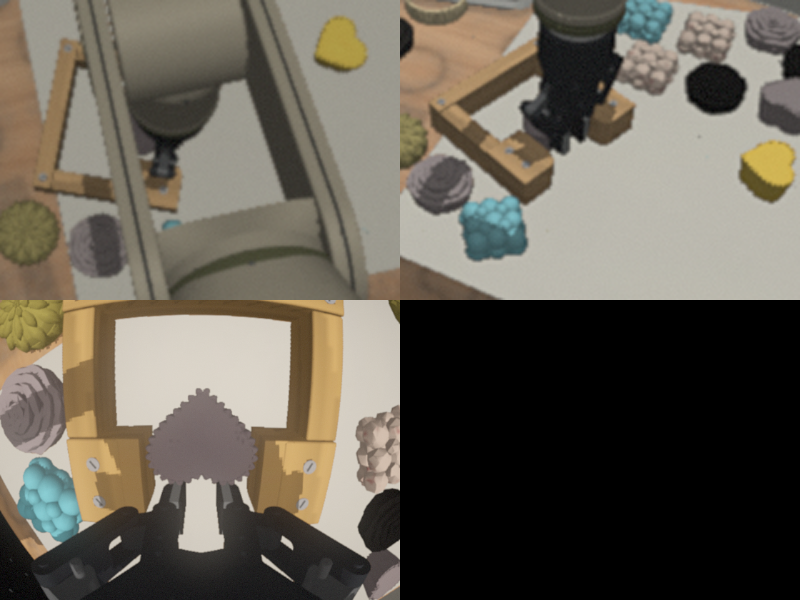

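The heart is leaving the gap (mosaic tip (203,390)) with no force on the wrist. About 48 mm remain to the stop.

```bash
python3 -m crank '{"slide":[[0.004,0,0],[0.005,0,0],[0.005,0,0],[0.005,0,0],[0.005,0,0],[0.005,0,0],[0.005,0,0],[0.005,0,0]],"twist":[0,0,0,0,0,0,0,0]}'
python3 look.py w8
```

```text
time: 9.4
tool_pos: [565.1, 227.2, 19.3]
tcp_rot: [-180.0, 0.0, 82.7]
ft_force: [-0.3, -1.1, 0.2]
finger_gap: 20.3
9.4 [565.1 227.2  19.3] [-180.     0.    82.7] [-0.3 -1.1  0.2]
```

View pics/w8m.png

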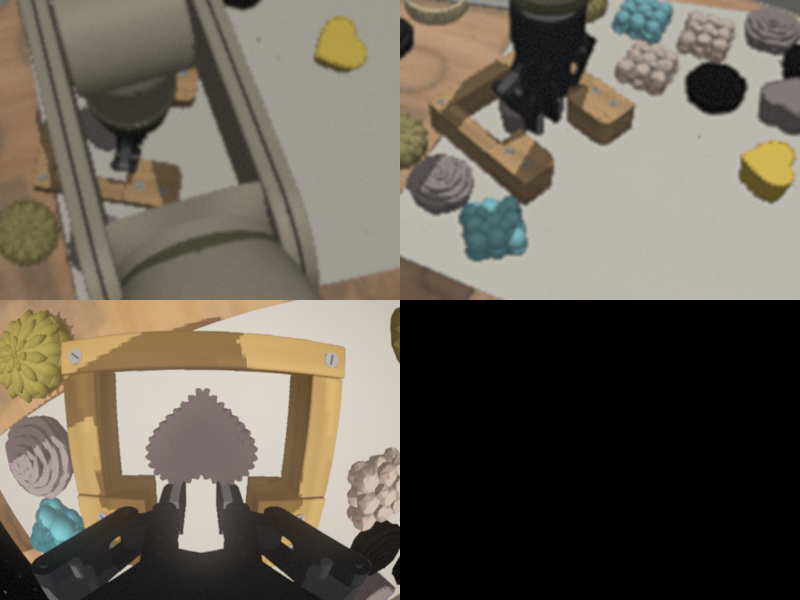

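```bash
python3 -m crank '{"slide":[[0.002,0,0],[0.002,0,0],[0.002,0,0],[0.001,0,0],[0,0,0]],"twist":[0,0,0,0,0]}'
python3 look.py w9
```

```text
time: 10.05
tool_pos: [566.0, 233.8, 19.3]
tcp_rot: [180.0, -0.0, 82.7]
ft_force: [0.0, 0.2, 0.3]
finger_gap: 20.3
10.05 [566.  233.8  19.3] [180.   -0.   82.7] [0.  0.2 0.3]
```

View pics/w9.png

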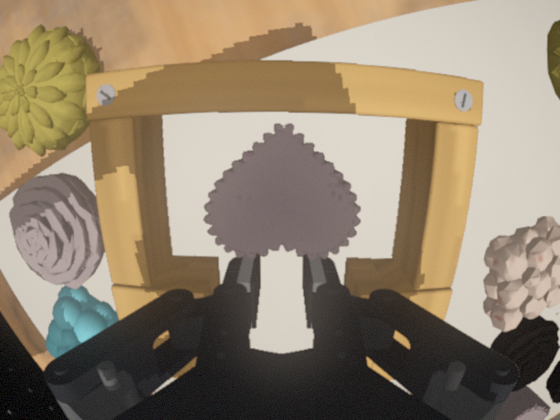

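The heart is in the bay with its tip at (284,124), about 12 px (≈3–4 mm) short of the bar's edge at row 112. I'll nudge it until it touches.

```bash
python3 -m crank '{"slide":[[0.001,0,0],[0.001,0,0],[0.0005,0,0],[0,0,0]],"twist":[0,0,0,0]}'; python3 -m crank '{"slide":[[0.0005,0,0],[0.0005,0,0],[0,0,0]],"twist":[0,0,0]}'
python3 look.py w10
```

```text
time: 10.6
tool_pos: [566.3, 236.3, 19.3]
tcp_rot: [-180.0, -0.0, 82.7]
ft_force: [1.3, 0.3, 0.6]
finger_gap: 20.4
time: 10.9
tool_pos: [566.4, 237.2, 19.3]
tcp_rot: [180.0, 0.0, 82.7]
ft_force: [-0.6, -0.6, 0.2]
finger_gap: 20.4
10.9 [566.4 237.2  19.3] [180.    0.   82.7] [-0.6 -0.6  0.2]
```

View pics/w10.png

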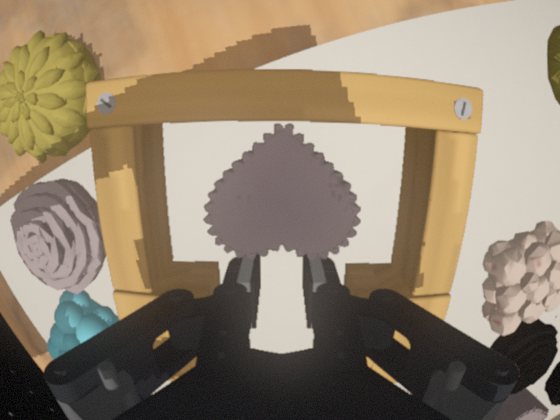

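The tip at row 124 has reached the bar's edge at row 123, and the heart's y is about 80 mm. I'll back off and raise the arm to check.

```bash
python3 -m crank '{"slide":[[-0.005,0,0],[-0.01,0,0],[0,0,-0.03],[0,0,-0.05],[-0.02,0,-0.04],[-0.04,0,-0.02],[-0.045,0,0],[-0.045,0,0]],"twist":[0,0,0,0,0,0,0,0]}'
python3 -m crank '{"slide":[[-0.045,0,0],[-0.045,0,0],[-0.045,0,0],[-0.045,0,0],[0,0,0]],"twist":[0,0,0,0,0]}'
python3 look.py w11
python3 - <<'E'
from h import *
a=np.radians(82.7);y=np.array([np.cos(a),np.sin(a)]);x=np.array([y[1],-y[0]]);g=np.array([560.6,196.5])
s=pickle.load(open("w11t.pkl","rb"));s0=pickle.load(open("top.pkl","rb"))
c=s["img"][140:290,190:390,::-1]; c0=s0["img"][140:290,190:390,::-1]
cv2.imwrite("pics/fin.png",cv2.hconcat([cv2.resize(c0,(400,300)),cv2.resize(c,(400,300))]))
p=proj(s,gpts(g,82.7,[(0,80,36)]));print("expected px",p)
d=cv2.absdiff(s["img"],s0["img"]).max(2)
for n,b in dict(dahlia=(188,240,220,272),rose=(223,246,256,280),cloud=(258,250,296,288)).items(): print(n,d[b[1]:b[3],b[0]:b[2]].mean().round(1))
E
```

```text
time: 11.85
tool_pos: [545.6, 71.7, 160.8]
tcp_rot: [179.8, -0.0, 82.7]
ft_force: [0.7, -0.1, -0.6]
finger_gap: 20.4
time: 12.35
tool_pos: [521.1, -110.6, 159.4]
tcp_rot: [180.0, 0.1, 82.3]
ft_force: [-0.1, 0.7, -0.1]
finger_gap: 20.5
12.35 [ 521.1 -110.6  159.4] [1.80e+02 1.00e-01 8.23e+01] [-0.1  0.7 -0.1]
expected px [[235.45838418 199.80676607]]
dahlia 3.9
rose 4.2
cloud 4.8
```

View pics/fin.png

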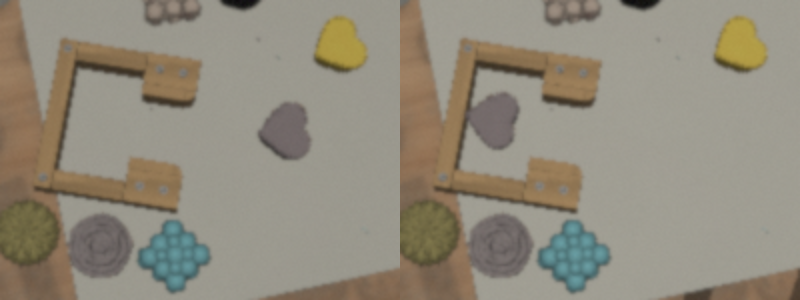

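View pics/w11m.png

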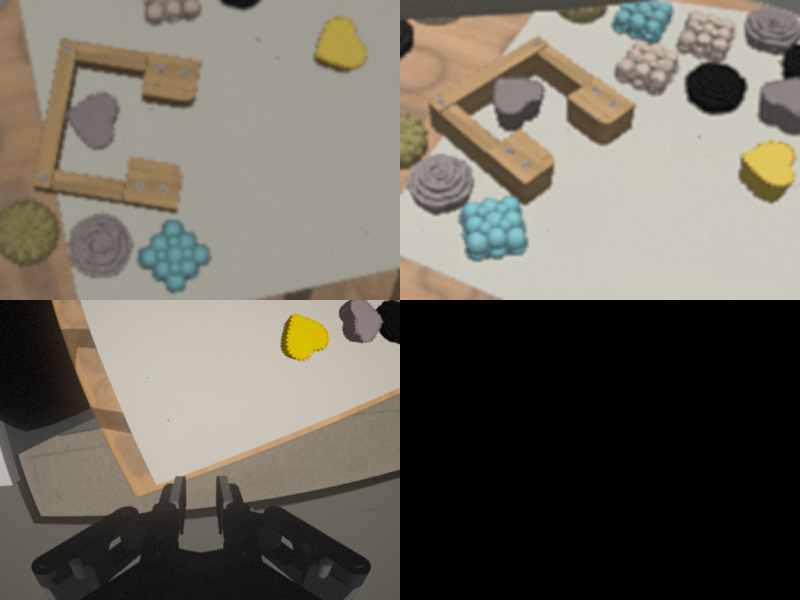

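The heart lies flat in the bay with its tip at the stop bar; its centre in the top view is at about (237,200), against (235,200) expected. The rose, cloud and dahlia soaps haven't moved. Handing in.

```bash
python3 -c "
from bench import hand_in
print(hand_in())"
```

```text
the job is handed in; nothing more can be done
None
```

I pushed the grey heart soap, tip first, through the gap of the gauge and into the bay up to the stop bar, then backed off, raised the arm clear and handed in. `hand_in` gives no verdict, so what follows rests on my own checks.

- **Position:** From the tool pose at last contact, the heart's origin was about 80 mm along the gauge and within about 1 mm of its middle line. The last top picture agrees to within a couple of pixels.
- **Contact and force:** In the last wrist picture before I backed off, the tip was about 1 px from the bar's edge. Wrist force stayed under about 2 N at the end of every move, so no force reading confirmed contact with the bar.
- **Flatness:** The heart looked flat in every picture. I did not measure its tilt or height.
- **Other soaps:** The rose, cloud and dahlia soaps show no visible shift between the first and last top pictures.
- **Time:** The job took about 12.5 s of the 59 s allowed.
- **Failed or disagreeing checks:** The automatic heart outline stopped working once the heart was between the cheeks, because it merged with the wood. From there I relied on the steady 39 mm from tool to heart and on the pictures. The drawn foot line of the gauge sat about 5 mm off in the fixed-camera overlays, but its top faces agreed in both views.

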